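# Lock the cufflink box and stack the collar stay case on it

## Robot

A 7-joint arm with a two-finger parallel gripper is mounted at the origin on the work surface. World frame = base frame: x ahead of the robot, y to its left, z up, the work surface at z = 0. Lengths are in m, angles in rad, forces in N, time in s.
With the tool pointing down it reaches from about 0.375 to 0.925 m from the base axis. Payload 3.1 kg.
Tool frame: the origin (TCP) lies on the mounting face of the last link; the fingertips stand 173 mm ahead of it and the grasp point (between the pads) lies 155 mm ahead of it; z points along the fingers, y is the direction in which the jaws open and shut (so a half turn about z gives the same grasp; the last joint's range is limited). The gripper opens to 85 mm and grips with 20 to 120 N. Pads are 22 mm wide; open, the fingers measure 114 mm over their backs; the gripper's body (76 mm by 85 mm) begins 54 mm behind the grasp point. The pads swing forward as they close: fully open they stand 13 mm farther back than shut.
Start: joints at [1.08, 0.383, 0.044, 1.598, -0.018, 1.161, -0.05], TCP at [0.249, -0.6, 0.405] pointing down, gripper open.
Joint ranges: [-2.61, 2.61], [-0.41, 2.15], [-1.48, 1.57], [0, 2.5], [-1.57, 4.71], [0.05, 1.97], [-2.85, 2.85]. Speed limits (rad/s): [2.79, 2.79, 3.14, 3.14, 3.14, 3.14, 3.14].

## Interface

Orientations are given as a unit quaternion [x, y, z, w].
In Python, from workcell import r gives the robot as it stands.
- The arm moves only by the tool send_rows, never from a script. Its argument "series" is text: rows parted by semicolons, each of 7 numbers parted by spaces: the turn, a rotation vector about the world's x, y, z in degrees, then the shift along the world's x, y, z in m, then the finger opening in m, from 0 to 0.0854. In form: rx ry rz tx ty tz fingers; .... A call has 1 to 20 rows; each row shifts and turns the pose as measured when the row begins; what a row does not reach is not made up. A row lasts 1/10 s, in which the tool goes at most 50 mm and 8.59 degrees, less where a joint would pass 70% of its speed; a pose out of reach is approached as far as the arm can. A call with a gripper value outside its range is refused whole. The fingers move at their own pace and stop on an object; "grip_force" is the grip in N (left out, the last holds). Time passes only in rows, so rows that do not move let the fingers close. It gives the time, the measured TCP pose, the force and the opening at its end, in the units of the state.
- r.get_obs(): the state, without advancing time (a new reading comes with each control period).
- r.camera(name): name is "scene" or "top" or "wrist"; returns the picture (420x560x3 uint8, red, green, blue); there is no depth.
- r.camera_params(name): a dict with "vertical_fov" (degrees; the focal length in pixels is half the picture's height over the tangent of half this angle, whatever the lens; pixels are square), "cx", "cy" (the principal point, pixels), "k1" (the pictures are not rectified: a ray, as slopes to the right and down, at radius r is drawn at 1 + k1 r^2 times it, then the intrinsics apply), "R" (3x3) and "t" (3): a world point X has camera coordinates R X + t. Camera axes: x right, y down, z forward; pixel columns grow to the right and rows downward; lengths in m; the calibration is good to about 2 mm. A picture is of the moment at which its call begins: read the wrist's pose just before it. camera_params takes no time and is no camera call; for the wrist camera it gives the pose at the moment of the call.
- r.close_job(): hands the job in, once; it reports no verdict.
The state is a dict: "time_s": time; "joints": joint angles; "qvel": joint speeds; "tau": joint torques, N m; "tool_pos": TCP position; "tcp_rot": TCP orientation; "ft_force": force on the tool from outside, world axes, zero at the start; "ft_torque": the same for the moment, N m; "grip_width": opening from 0.0 (shut) to 1.0 (fully open).
Only numpy, scipy, OpenCV 4.12 (cv2) and the standard library are available. Lean on these libraries where they do the work, as an engineer would, in place of code of your own. Each camera call takes 0.05 s, during which the arm holds its last target. There are 200 camera calls.

## Task

First lock the chrome cufflink box: turn its round ribbed collar clockwise (seen from above) until the collar's pointer tab lines up with the black bar mark, not short of it and not past it. Then put the closed collar stay case flat on the box's round lid, centred and with its sides parallel to the sides of the square box, setting it down rather than dropping it, and leave the collar locked. Leave the tie bar tray, the valet tray and the glass dome where they are.

Things in the scene. Friction and masses are not known exactly. Their poses are not given: they have to be found in the camera images.
- cufflink_box: Square chrome box, 140 x 140 x 35 mm, fixed to the ledge. Origin: centre of its underside; x and y parallel to its sides, z up. On top, on its centre line, a ribbed lock collar around a fixed round lid. Two black marks 3 mm high on the top face: the locked mark, an 18 x 8 mm bar pointing outward, mid +x side; the open mark, a round 12 mm stud, mid +y side.
- collar (a joint): Turn of the ribbed aluminium collar (60 mm diameter, 38 to 62 mm above the ledge) about the box's vertical centre line, rad, growing clockwise from above. 0: tab at the round open mark; 1.571: tab at the bar, locked. Turns stiffly, stays where left, runs past the mark to a stop at 2.1. Can be gripped across at any angle clear of the tab.
- pointer_tip (a point): Outer end of the collar's pointer tab, 46 mm from the collar's axis and 42 mm above the ledge; the tab is 9 mm wide, 8 mm high (38 to 46 mm above the ledge) and sticks out 16 mm from the collar; it is black.
- locked_mark (a point): Centre of the top of the black bar that is the locked mark, 58 mm from the collar's axis, 38 mm above the ledge.
- lid_top (a point): Centre of the flat top of the box's round lid (50 mm diameter), 66 mm above the ledge; the lid does not turn with the collar.
- stay_case: Closed grey plastic collar stay case, a flat box 95 x 50 x 24 mm, about 90 g, lying loose on the ledge. Origin at the centre of its underside, x along its length, z up.
- tie_tray: Black acrylic tie bar tray, 180 x 85 x 18 mm, loose; origin at the centre of its underside. To be left alone.
- valet_tray: Dark wooden valet tray, 200 x 130 x 26 mm, holding a watch and a wallet, loose; origin at the centre of its underside. To be left alone.
- ring_dome: Small glass dome over a ceramic ring dish on a round wooden foot, 104 mm diameter, 97 mm high, loose; origin at the centre of its underside. To be left alone.
Not all that is in view belongs to the job. What is meant by the stay_case is not brown, and is the larger of those in its own colour. What is shaped like the cufflink_box but orange or purple is not meant.

How it is judged:
By the outcome, as a careful person would: the job done as asked, in the order asked, and still so for the second after the job is handed in, with the robot touching nothing.
It also fails if it takes over 54 s, if anything falls off the work surface, if the arm or the gripper's body presses on something with over 40 N, if the wrist force passes 120 N, or if a joint passes its speed limit or range.

## Working session

There is one attempt and no reset: what is moved stays moved. The work goes in short steps, Python scripts to look and compute and a tool call to move; the robot and the scene stay as the last step left them, time stands still between calls to the robot, and variables do not carry over. Pictures are saved under pics/ and viewed, about 8 in all and at most 12, crops included, and the job is handed in when it is done.

Besides the shell and the picture viewer there is one more tool, called as name(argument=value, ...), one argument or row to a line, values as JSON. send_rows: Moves the arm, as the interface text tells. Its arguments: {"type":"object","properties":{"series":{"type":"string"},"grip_force":{"type":"number"}},"required":["series"]}

```bash
mkdir -p pics; ls
cat > h.py <<'E'
import numpy as np, cv2
from workcell import r
def par(n):
    p=r.camera_params(n); f=210/np.tan(np.radians(p["vertical_fov"])/2)
    return f,p["cx"],p["cy"],p["k1"],np.array(p["R"]),np.array(p["t"])
def ray(P,u,v):
    f,cx,cy,k,R,t=P; d=np.array([(u-cx)/f,(v-cy)/f]); s=d.copy()
    for _ in range(30): s=d/(1+k*(s@s))
    return -R.T@t, R.T@np.array([s[0],s[1],1])
def onz(P,u,v,z):
    o,d=ray(P,u,v); return o+d*(z-o[2])/d[2]
def proj(P,X):
    f,cx,cy,k,R,t=P; c=R@np.array(X)+t; s=c[:2]/c[2]; s=s*(1+k*(s@s)); return s*f+[cx,cy]
def snap(n,name):
    P=par(n); im=r.camera(n); cv2.imwrite(f"pics/{name}.png",cv2.cvtColor(im,cv2.COLOR_RGB2BGR)); np.savez(f"pics/{name}.npz",im=im,P=np.array(P,dtype=object)); return im,P
def load(name):
    d=np.load(f"pics/{name}.npz",allow_pickle=True); return d["im"],tuple(d["P"])
E
python3 - <<'E'
from h import *
for n in("scene","top"):
    im,P=snap(n,n+"0"); print(n,P[0],P[3],-P[4].T@P[5],P[4][2])
print(r.get_obs())
E
```

```text
pics
scene 529.498965151266 -0.1238732789633219 [ 1.15275396 -0.45143316  1.33438218] [-0.41744779  0.30103002 -0.85739038]
top 415.36275412912545 -0.09058325174322898 [0.47105392 0.01214795 1.13858877] [ 0.09134919 -0.02187854 -0.99557855]
{'time_s': 0.1, 'joints': array([ 1.08022809,  0.38378417,  0.04384147,  1.59945364, -0.01788714,
        1.16117952, -0.04990716]), 'qvel': array([-4.45330214e-04, -3.18016408e-03, -7.78105507e-04, -4.31357356e-03,
        3.80118956e-04,  2.24320017e-05,  7.46026093e-04]), 'tau': array([ 2.10233695e-03, -4.34728575e+01,  1.02888420e+00, -2.50454021e+01,
        1.08501711e-02,  5.48636075e-03,  1.67510485e-06]), 'tool_pos': array([ 0.24862902, -0.60008533,  0.40337534]), 'tcp_rot': array([ 9.80770711e-01,  1.95159764e-01, -3.06834003e-04, -1.17677663e-03]), 'ft_force': array([ 0.04918331, -0.1927851 , -0.78931105]), 'ft_torque': array([ 0.03561454,  0.03471038, -0.00217111]), 'grip_width': 0.998008908250701}
```

View pics/top0.png

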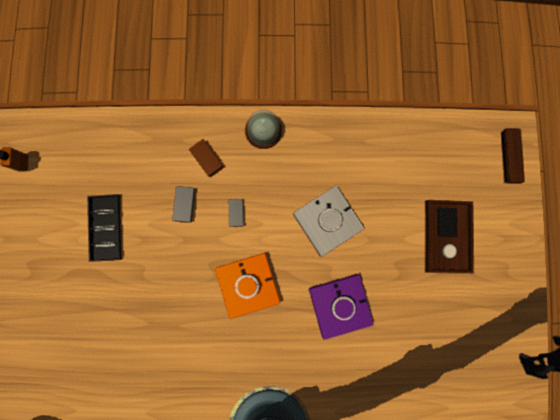

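View pics/scene0.png

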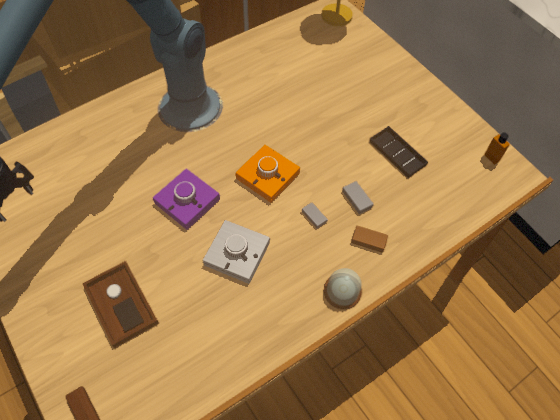

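Candidates for the stay_case are the larger grey block at (184,204), the smaller grey one at (236,212) and the brown one at (206,158) in the top view; I choose (184,204). For the box, chrome at (328,220), orange at (248,285) and purple at (342,306); I choose chrome. Next I check both in one close crop and measure.

Run:
```python
from h import *
im,P=load("top0"); 
a=cv2.resize(im[175:265,280:380],None,fx=5,fy=5,interpolation=cv2.INTER_CUBIC)
b=cv2.resize(im[175:235,160:255],None,fx=3,fy=3,interpolation=cv2.INTER_CUBIC)
c=np.zeros((450,800,3),np.uint8); c[:,:500]=a; c[:180,510:795]=b
cv2.imwrite("pics/crop0.png",c[...,::-1])
hsv=cv2.cvtColor(im,cv2.COLOR_RGB2HSV)
m=((hsv[...,1]<70)&(hsv[...,2]>60)).astype(np.uint8)*255
def blob(box,z):
    x0,y0,x1,y1=box; q=np.zeros_like(m); q[y0:y1,x0:x1]=m[y0:y1,x0:x1]
    cs,_=cv2.findContours(q,cv2.RETR_EXTERNAL,cv2.CHAIN_APPROX_NONE); k=max(cs,key=cv2.contourArea)[:,0]
    W=np.array([onz(P,u,v,z)[:2] for u,v in k]); 
    rc=cv2.minAreaRect((W*1000).astype(np.float32)); print(box,rc)
blob((285,178,375,262),.035); blob((165,180,200,230),.024); blob((220,190,250,235),.024)
# dark spots on chrome box
d=((hsv[...,2]<60)).astype(np.uint8)[180:262,288:372]
n,l,s,ce=cv2.connectedComponentsWithStats(d)
for i in range(1,n):
    if s[i,4]>5:
        u,v=ce[i]+[288,180]; print(s[i,4],u,v,onz(P,u,v,.038))
```

```text
(285, 178, 375, 262) ((553.5061645507812, -158.09085083007812), (136.06285095214844, 139.74452209472656), 32.446651458740234)
(165, 180, 200, 230) ((598.8870239257812, 233.69448852539062), (47.69621658325195, 92.0791244506836), 84.64189147949219)
(220, 190, 250, 235) ((575.73876953125, 90.1837158203125), (69.30247497558594, 36.17570114135742), 3.145223379135132)
8 317.125 201.875 [ 0.60282146 -0.12767615  0.038     ]
12 328.5 205.33333333333334 [ 0.59353825 -0.15817597  0.038     ]
11 346.9090909090909 208.45454545454544 [ 0.58517316 -0.20777156  0.038     ]
```

View pics/crop0.png

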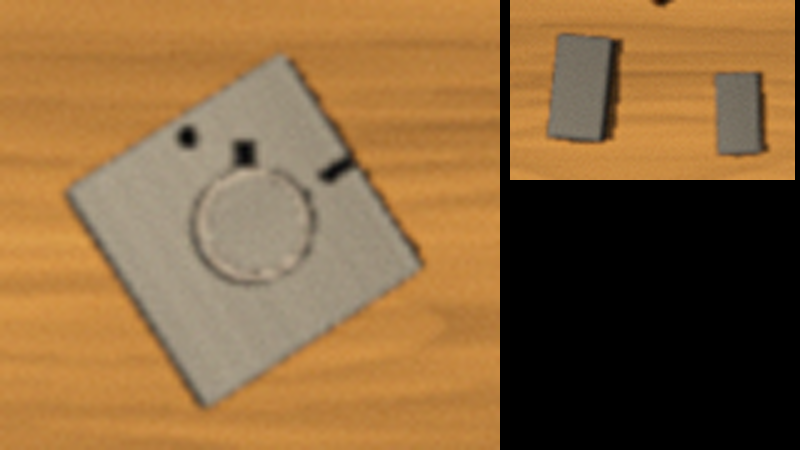

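The crop shows the chrome box with stud, tab and bar as described, and the larger grey case on the left (48x92 mm, so the right one). The tab is near yaw 0°, the bar near -58°, so about 58° of clockwise turn is left. I move above the box for a close look.

send_rows(
  series="0 0 0 .0217 .0316 -.002 .0854;0 0 0 .0217 .0316 -.002 .0854;0 0 0 .0217 .0316 -.002 .0854;0 0 0 .0217 .0316 -.002 .0854;0 0 0 .0217 .0316 -.002 .0854;0 0 0 .0217 .0316 -.002 .0854;0 0 0 .0217 .0316 -.002 .0854;0 0 0 .0217 .0316 -.002 .0854;0 0 0 .0217 .0316 -.002 .0854;0 0 0 .0217 .0316 -.002 .0854;0 0 0 .0217 .0316 -.002 .0854;0 0 0 .0217 .0316 -.002 .0854;0 0 0 .0217 .0316 -.002 .0854;0 0 0 .0217 .0316 -.002 .0854;0 0 0 0 0 0 .0854",
)

```text
time_s: 1.6
tool_pos: [0.5526, -0.1365, 0.3664]
tcp_rot: [0.981, 0.191, -0.006, -0.006]
ft_force: [-0.3, 1.3, 0.8]
grip_width: 1.002
```

Run:
```python
from h import *
o=r.get_obs(); print(o["tool_pos"],o["joints"],o["tcp_rot"])
im,P=snap("wrist","w1"); print(P[0],-P[4].T@P[5],P[4][2])
print(proj(P,[.5535,-.158,.066]))
```

```text
[ 0.55261825 -0.1364893   0.36642299] [ 0.40690374  0.29049721 -0.27486525  1.81566823  0.08074276  1.06232086
 -1.08311668] [ 0.98147893  0.19138578 -0.0059425  -0.00593932]
310.6096304297673 [ 0.61597463 -0.11015509  0.33515696] [-0.2625528  -0.0919874  -0.96052295]
[307.62257808 204.26214082]
```

View pics/w1.png

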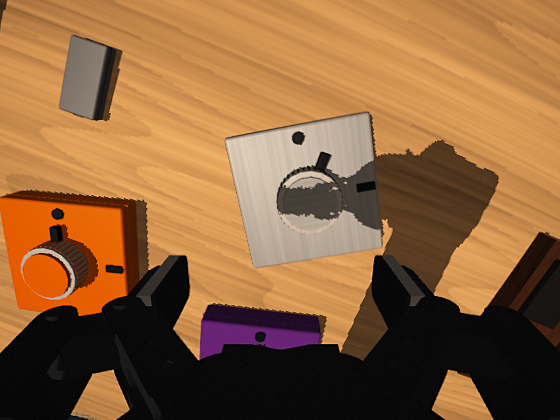

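Wrist view: chrome box corners about (227,138), (370,112), (383,247), (255,268); stud (299,138), tab (324,160), bar (367,187), lid centre about (310,200). Now refine these.

```bash
cat >> h.py <<'E'
def corners(im,P,guess,z,w=5):
    g=cv2.cvtColor(im,cv2.COLOR_RGB2GRAY); c=np.array(guess,np.float32).reshape(-1,1,2)
    cv2.cornerSubPix(g,c,(w,w),(-1,-1),(3,50,.01)); c=c[:,0]
    return c,np.array([onz(P,u,v,z)[:2] for u,v in c])
def dark(im,P,box,z,th=45,mn=25):
    x0,y0,x1,y1=box; d=(im[y0:y1,x0:x1].max(2)<th).astype(np.uint8)
    n,l,s,ce=cv2.connectedComponentsWithStats(d)
    for i in range(1,n):
        if s[i,4]>=mn:
            k=np.argwhere(l==i)[:,::-1]+[x0,y0]; W=np.array([onz(P,u,v,z)[:2] for u,v in k])*1000
            print(s[i,4],ce[i]+[x0,y0],W.mean(0),cv2.minAreaRect(W.astype(np.float32)))
E
python3 - <<'E'
from h import *
im,P=load("w1")
c,W=corners(im,P,[(227,138),(370,112),(383,247),(255,268)],.035)
print(c,W,W.mean(0)); e=np.roll(W,-1,0)-W; print(np.hypot(*e.T),np.degrees(np.arctan2(e[:,1],e[:,0])))
dark(im,P,(280,125,383,210),.038); 
print("tab z46"); dark(im,P,(308,145,335,176),.046)
E
```

```text
[[224.6965  138.62395]
 [368.38644 112.09252]
 [383.      247.     ]
 [253.76231 268.53113]] [[ 0.5759484  -0.06466676]
 [ 0.6495528  -0.180384  ]
 [ 0.53370589 -0.25527335]
 [ 0.45871055 -0.13879154]] [ 0.55447941 -0.15977891]
[0.13714258 0.13794536 0.13853633 0.13870544] [ -57.54073696 -147.11931108  122.77494994   32.30352313]
110 [297.83636364 137.43636364] [ 603.26667705 -128.56538132] ((603.2596435546875, -128.7410888671875), (10.180960655212402, 9.38771915435791), 22.709182739257812)
215 [322.34883721 162.83255814] [ 590.14784338 -159.60508719] ((590.109375, -165.44973754882812), (24.80572509765625, 19.617300033569336), 84.837890625)
167 [365.76047904 186.23353293] [ 585.45182956 -208.30670689] ((585.4285888671875, -208.25894165039062), (8.798910140991211, 18.45661163330078), 32.749507904052734)
tab z46
209 [322.06698565 162.39712919] [ 591.11714649 -157.85915892] ((591.4933471679688, -159.9289093017578), (18.326784133911133, 16.91668701171875), 2.388157844543457)
```

```bash
cat >> h.py <<'E'
from scipy.spatial.transform import Rotation as Ro
def delta(x,y,z,jaw):
    """remaining shift and turn to TCP x,y,z, pointing down with tool y at yaw jaw (deg)"""
    o=r.get_obs(); a=np.radians(jaw); yy=np.array([np.cos(a),np.sin(a),0]); zz=np.array([0,0,-1.]); 
    R=Ro.from_matrix(np.c_[np.cross(yy,zz),yy,zz]); Rc=Ro.from_quat(o["tcp_rot"]); cy=Rc.as_matrix()[:,1]
    print("t",round(o["time_s"],2),"turn",(R*Rc.inv()).as_rotvec(degrees=True).round(2),"shift",(np.array([x,y,z])-o["tool_pos"]).round(4),"jaw",np.degrees(np.arctan2(cy[1],cy[0])).round(2),"F",o["ft_force"].round(1),"j7",o["joints"][6].round(2),"w",o["grip_width"].round(3))
E
python3 - <<'E'
from h import *
delta(.5543,-.1596,.217,-72)
E
```

```text
Traceback (most recent call last):
  File "h.py", line 34, in delta
    print("t",round(o["time_s"],2),"turn",(R*Rc.inv()).as_rotvec(degrees=True).round(2),"shift",(np.array([x,y,z])-o["tool_pos"]).round(4),"jaw",np.degrees(np.arctan2(cy[1],cy[0])).round(2),"F",o["ft_force"].round(1),"j7",o["joints"][6].round(2),"w",o["grip_width"].round(3))
                                                                                                                                                                                                                                                          ^^^^^^^^^^^^^^^^^^^^^
AttributeError: 'float' object has no attribute 'round'
```

```bash
sed -i 's/o\["grip_width"\].round(3)/round(o["grip_width"],3)/' h.py
python3 - <<'E'
from h import *
delta(.5543,-.1596,.217,-72)
E
```

```text
t 1.65 turn [-0.43 -0.9  -3.88] shift [ 0.003  -0.0201 -0.1492] jaw -68.12 F [-0.8 -0.  -0.1] j7 -1.08 w 1.005
```

send_rows(
  series="-.2 -.45 -2 .0015 -.0101 -.02 .0854;-.2 -.45 -1.9 .0015 -.0100 -.02 .0854;0 0 0 0 0 -.03 .0854;0 0 0 0 0 -.03 .0854;0 0 0 0 0 0 .0854;0 0 0 0 0 0 .0854",
)

```text
time_s: 2.25
tool_pos: [0.5506, -0.1682, 0.2634]
tcp_rot: [0.989, 0.151, -0.002, 0.003]
ft_force: [-0.1, -0.6, 0.0]
grip_width: 0.997
```

Run:
```python
from h import *
delta(.5543,-.1596,.217,-72)
```

```text
t 2.25 turn [ 0.35 -0.12  0.69] shift [ 0.0037  0.0086 -0.0464] jaw -72.69 F [-0.1 -0.6  0. ] j7 -1.15 w 0.997
```

send_rows(
  series=".3 -.1 .6 .0035 .008 0 .0854;0 0 0 0 0 0 .0854;0 0 0 0 0 0 .0854",
)

```text
time_s: 2.55
tool_pos: [0.5553, -0.161, 0.2672]
tcp_rot: [0.988, 0.155, 0.002, 0.002]
ft_force: [0.1, -0.3, 0.6]
grip_width: 1.002
```

Run:
```python
from h import *
delta(.5543,-.1596,.217,-72)
im,P=snap("wrist","w2")
for g in [(.5543,-.1596,.066)]: print(proj(P,g))
```

```text
t 2.55 turn [0.15 0.27 0.14] shift [-0.001   0.0014 -0.0502] jaw -72.14 F [ 0.1 -0.3  0.6] j7 -1.15 w 1.002
[276.40146506 243.05321996]
```

View pics/w2.png

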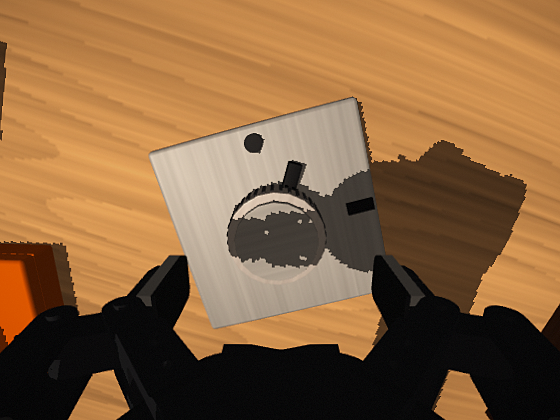

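Tab is at about (293,172), stud (254,143), bar (361,206), and the collar sits centred between the jaws (mid 280 vs 276). Descend, and refine the angles meanwhile.

Run:
```python
from h import *
im,P=load("w2")
c,W=corners(im,P,[(150,154),(355,98),(385,293),(214,328)],.035)
print(c,W); e=np.roll(W,-1,0)-W; print(W.mean(0),np.hypot(*e.T),np.degrees(np.arctan2(e[:,1],e[:,0])))
dark(im,P,(240,130,268,156),.038);dark(im,P,(340,190,378,222),.038)
dark(im,P,(278,155,308,187),.046)
```

```text
[[148.9826   153.28612 ]
 [358.15503  101.767166]
 [385.       293.      ]
 [213.19553  328.39645 ]] [[ 0.57618242 -0.0653178 ]
 [ 0.64750758 -0.18302184]
 [ 0.5287475  -0.25183189]
 [ 0.46038414 -0.13852537]]
[ 0.55320541 -0.15967422] [0.13762819 0.13725444 0.1323326  0.1369985 ] [ -58.78537653 -149.91183218  121.10463154   32.3010364 ]
272 [253.24264706 142.42279412] [ 603.59310607 -128.28646076] ((603.7708740234375, -128.06834411621094), (11.179110527038574, 11.396677017211914), 17.76936912536621)
361 [360.08587258 205.79501385] [ 585.74251275 -207.88827304] ((585.6882934570312, -207.90158081054688), (9.036389350891113, 18.381242752075195), 32.55450439453125)
392 [291.6505102  174.30357143] [ 592.91491331 -157.01163147] ((592.234375, -157.1844024658203), (10.442748069763184, 18.19526481628418), 85.95592498779297)
```

send_rows(
  series=".1 .2 .1 -.0007 .001 -.02 .0854;0 0 0 0 0 -.015 .0854;0 0 0 0 0 -.007 .0854;0 0 0 0 0 0 .0854;0 0 0 0 0 0 .0854",
)

```text
time_s: 3.1
tool_pos: [0.5571, -0.1595, 0.2275]
tcp_rot: [0.988, 0.157, 0.004, 0.002]
ft_force: [0.5, 0.4, 0.5]
grip_width: 0.999
```

Run:
```python
from h import *
delta(.5543,-.1596,.217,-72)
```

```text
t 3.1 turn [ 0.14  0.53 -0.05] shift [-0.0028 -0.0001 -0.0105] jaw -71.95 F [0.5 0.4 0.5] j7 -1.17 w 0.999
```

send_rows(
  series=".1 .5 0 -.0025 0 -.007 .0854;0 0 0 0 0 -.007 .0854;0 0 0 0 0 0 .0854;0 0 0 0 0 0 .0854",
)

```text
time_s: 3.5
tool_pos: [0.5549, -0.1598, 0.2134]
tcp_rot: [0.988, 0.157, 0.001, 0.001]
ft_force: [-0.3, 0.7, -0.3]
grip_width: 0.999
```

Run:
```python
from h import *
delta(.5545,-.1594,.212,-72)
```

```text
t 3.5 turn [ 0.07  0.08 -0.03] shift [-0.0004  0.0004 -0.0014] jaw -71.97 F [-0.3  0.7 -0.3] j7 -1.17 w 0.999
```

Well aligned; close on the collar.

send_rows(
  series="0 0 0 0 0 0 .05;0 0 0 0 0 0 .05;0 0 0 0 0 0 .05;0 0 0 0 0 0 .05;0 0 0 0 0 0 .05;0 0 0 0 0 0 .05",
  grip_force=60,
)

```text
time_s: 4.1
tool_pos: [0.5548, -0.1593, 0.2142]
tcp_rot: [0.988, 0.156, 0.001, 0.0]
ft_force: [-1.3, 1.2, 0.4]
grip_width: 0.682
```

Run:
```python
from h import *
delta(.5545,-.1594,.212,-72)
```

```text
t 4.1 turn [0.01 0.07 0.  ] shift [-0.0003 -0.0001 -0.0022] jaw -72.0 F [-1.3  1.2  0.4] j7 -1.17 w 0.682
```

Gripped (58 mm). Turn in part, then check.

send_rows(
  series="0 0 -4 0 0 0 .05;0 0 -4 0 0 0 .05;0 0 -4 0 0 0 .05;0 0 -4 0 0 0 .05;0 0 -4 0 0 0 .05;0 0 0 0 0 0 .05;0 0 0 0 0 0 .05",
)

```text
time_s: 4.8
tool_pos: [0.555, -0.1596, 0.2143]
tcp_rot: [1.0, -0.023, 0.001, 0.001]
ft_force: [-0.6, -0.2, 0.8]
grip_width: 0.679
```

Run:
```python
from h import *
delta(.5545,-.1594,.213,-130)
```

```text
t 4.8 turn [  0.09   0.04 -37.39] shift [-0.0005  0.0002 -0.0013] jaw -92.61 F [-0.6 -0.2  0.8] j7 -1.49 w 0.679
```

send_rows(
  series="0 0 -4 0 0 0 .05;0 0 -4 0 0 0 .05;0 0 -4 0 0 0 .05;0 0 -4 0 0 0 .05;0 0 -4 0 0 0 .05;0 0 -4 0 0 0 .05;0 0 -3 0 0 0 .05;0 0 0 0 0 0 .05;0 0 0 0 0 0 .05",
)

```text
time_s: 5.7
tool_pos: [0.5549, -0.1601, 0.2142]
tcp_rot: [0.966, -0.257, 0.001, 0.001]
ft_force: [-0.7, 0.1, 0.4]
grip_width: 0.682
```

Run:
```python
from h import *
delta(.5545,-.1594,.213,-130)
im,P=snap("wrist","w3")
cv2.imwrite("pics/w3c.png",cv2.resize(im[60:360,130:430],None,fx=2,fy=2,interpolation=cv2.INTER_CUBIC)[...,::-1])
for X in [(.5545,-.1594,.066)]: print(proj(P,X))
```

```text
t 5.7 turn [  0.13   0.02 -10.18] shift [-0.0004  0.0007 -0.0012] jaw -119.82 F [-0.7  0.1  0.4] j7 -1.9 w 0.682
[280.20409007 288.7300282 ]
```

View pics/w3c.png

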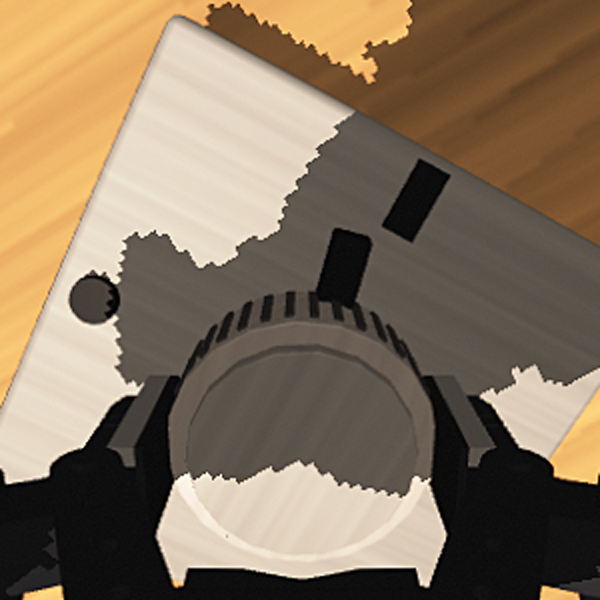

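The crop shows the tab (outer end about (355,234) in the crop) short of the bar (418,200). Compute the remaining angle.

```bash
cat >> h.py <<'E'
def tabbar(im,P,th=28,z=.046):
    """dark blobs near radius 38 (tab, z=.046) and 58 (bar, z=.038): angles about the collar axis"""
    d=(im.max(2)<th).astype(np.uint8); n,l,s,ce=cv2.connectedComponentsWithStats(d); C=np.array([.5545,-.1594])
    for i in range(1,n):
        if 120<s[i,4]<2500:
            k=np.argwhere(l==i)[:,::-1]
            for zz in(.038,z):
                W=np.array([onz(P,u,v,zz)[:2] for u,v in k])-C; m=W.mean(0)
                ev=np.linalg.svd(W-m)[2][0]; ev*=np.sign(ev@m)
                rr=np.hypot(*W.T)
                far=W[(rr>.0385)&(rr<.0455)] 
                fa=np.degrees(np.arctan2(*far.mean(0)[::-1])) if len(far)>9 else None
                if .03<np.hypot(*m)<.07: print(zz,s[i,4],ce[i].round(1),"rad",np.hypot(*m).round(4),"ang",np.degrees(np.arctan2(m[1],m[0])).round(2),"axis",np.degrees(np.arctan2(ev[1],ev[0])).round(2),"outer",fa)
E
python3 - <<'E'
from h import *
im,P=load("w3"); tabbar(im,P)
C=np.array([.5545,-.1594])
for (u,v) in [(338,229),(371,238),(320,285),(356,288)]:
    w=onz(P,130+u/2,60+v/2,.046)[:2]-C; print(w.round(4),np.hypot(*w).round(4),np.degrees(np.arctan2(w[1],w[0])).round(2))
E
```

```text
0.038 654 [337.5 159.7] rad 0.058 ang -57.39 axis -57.69 outer None
0.046 654 [337.5 159.7] rad 0.0582 ang -55.65 axis -57.69 outer None
0.038 827 [300.8 196.2] rad 0.0352 ang -46.2 axis -40.8 outer -45.73747006798833
0.046 827 [300.8 196.2] rad 0.0369 ang -44.53 axis -40.8 outer -44.3343150234267
[ 0.0355 -0.03  ] 0.0465 -40.22
[ 0.03   -0.0355] 0.0465 -49.76
[ 0.0262 -0.0202] 0.033 -37.61
[ 0.0215 -0.027 ] 0.0345 -51.53
```

Tab at about -44.8°, bar at -57.5°: 12.6° more.

send_rows(
  series="0 0 -4 0 0 0 .05;0 0 -4 0 0 0 .05;0 0 -3 0 0 0 .05;0 0 0 0 0 0 .05;0 0 0 0 0 0 .05",
)

```text
time_s: 6.25
tool_pos: [0.5548, -0.1603, 0.2143]
tcp_rot: [0.937, -0.348, 0.0, 0.001]
ft_force: [0.1, -0.3, 0.2]
grip_width: 0.677
```

Run:
```python
from h import *
delta(.5545,-.1594,.213,-132.4)
im,P=snap("wrist","w4"); tabbar(im,P)
cv2.imwrite("pics/w4c.png",cv2.resize(im[60:360,130:430],None,fx=2,fy=2,interpolation=cv2.INTER_CUBIC)[...,::-1])
```

```text
t 6.25 turn [ 0.13  0.   -1.61] shift [-0.0003  0.0009 -0.0013] jaw -130.79 F [ 0.1 -0.3  0.2] j7 -2.07 w 0.677
0.038 652 [316.  150.7] rad 0.058 ang -57.48 axis -57.21 outer None
0.046 652 [316.  150.7] rad 0.0584 ang -56.4 axis -57.21 outer None
0.038 821 [300.9 196.1] rad 0.0352 ang -57.28 axis -51.83 outer -56.81048097094786
0.046 821 [300.9 196.1] rad 0.0369 ang -55.6 axis -51.83 outer -55.39957710449263
```

View pics/w4c.png

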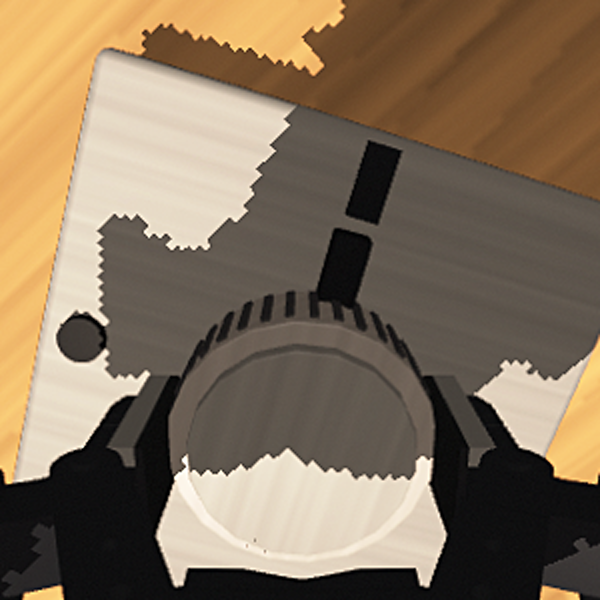

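Tab at about -56.1°, bar at -57.5°: 1.4° more, then release. The straight line through the bar also gives 1.2–1.6°.

send_rows(
  series="0 0 -1.4 0 0 0 .05;0 0 0 0 0 0 .05;0 0 0 0 0 0 .05",
)

```text
time_s: 6.6
tool_pos: [0.5548, -0.1603, 0.2142]
tcp_rot: [0.933, -0.36, 0.0, 0.001]
ft_force: [-0.2, -0.0, -0.6]
grip_width: 0.679
```

Run:
```python
from h import *
delta(.5545,-.1594,.213,-132.2)
im,P=snap("wrist","w5"); tabbar(im,P)
# tab outer corners move with the tool: same pixels
C=np.array([.5545,-.1594])
w=np.mean([onz(P,130+u/2,60+v/2,.046)[:2]-C for u,v in[(338,229),(371,239)]],0); print(np.degrees(np.arctan2(w[1],w[0])))
```

```text
t 6.6 turn [0.11 0.01 0.01] shift [-0.0003  0.0009 -0.0012] jaw -132.21 F [-0.2 -0.  -0.6] j7 -2.09 w 0.679
0.038 651 [313.1 149.8] rad 0.058 ang -57.49 axis -57.68 outer None
0.046 651 [313.1 149.8] rad 0.0585 ang -56.51 axis -57.68 outer None
0.038 818 [300.9 196. ] rad 0.0353 ang -58.7 axis -53.13 outer -58.21251392475572
0.046 818 [300.9 196. ] rad 0.037 ang -57.02 axis -53.13 outer -56.82638034221192
-57.45622267784507
```

Aligned within measurement. Open, then rise.

send_rows(
  series="0 0 0 0 0 0 .0854;0 0 0 0 0 0 .0854;0 0 0 0 0 0 .0854;0 0 0 0 0 0 .0854;0 0 0 0 0 0 .0854;0 0 0 0 0 .015 .0854;0 0 0 0 0 .025 .0854;0 0 0 0 0 .03 .0854;0 0 0 0 0 .03 .0854;0 0 0 0 0 0 .0854;0 0 0 0 0 0 .0854",
)

```text
time_s: 7.75
tool_pos: [0.5547, -0.1601, 0.3226]
tcp_rot: [0.933, -0.359, 0.002, 0.001]
ft_force: [0.0, -0.1, -1.2]
grip_width: 1.002
```

Run:
```python
from h import *
delta(.599,.235,.33,-95.4)
im,P=snap("wrist","w6"); tabbar(im,P)
cv2.imwrite("pics/w6c.png",cv2.resize(im[40:340,130:430],None,fx=2,fy=2,interpolation=cv2.INTER_CUBIC)[...,::-1])
```

```text
t 7.75 turn [ 0.1   0.22 36.71] shift [0.0443 0.3951 0.0074] jaw -132.11 F [ 0.  -0.1 -1.2] j7 -2.09 w 1.002
0.038 213 [299.8 137.8] rad 0.0582 ang -57.32 axis -57.96 outer None
0.046 213 [299.8 137.8] rad 0.0584 ang -56.75 axis -57.96 outer None
0.038 161 [292.2 164.5] rad 0.0358 ang -57.24 axis -52.28 outer -56.662682285525264
0.046 161 [292.2 164.5] rad 0.0368 ang -56.34 axis -52.28 outer -55.619013964473005
```

View pics/w6c.png

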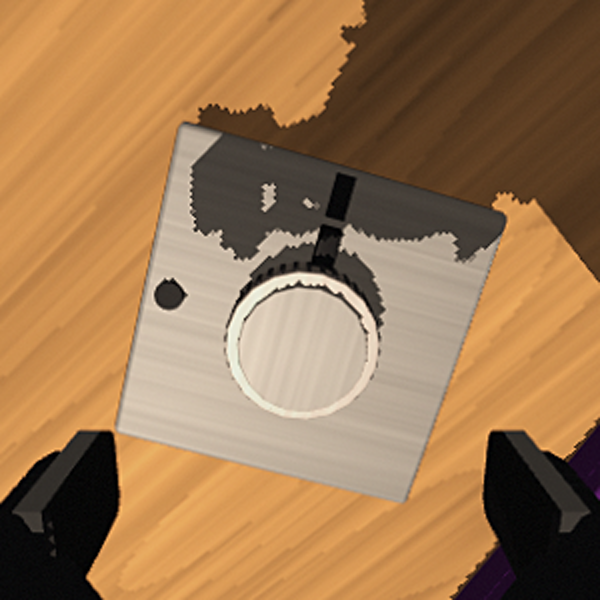

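Tab (327,240) points at the bar (341,197) after release: the collar stayed locked. Now to the case.

send_rows(
  series="0 0 3 .0036 .033 .001 .0854;0 0 3 .0036 .033 .001 .0854;0 0 3 .0036 .033 .001 .0854;0 0 3 .0036 .033 .001 .0854;0 0 3 .0036 .033 .001 .0854;0 0 3 .0036 .033 .001 .0854;0 0 3 .0036 .033 .001 .0854;0 0 3 .0036 .033 .001 .0854;0 0 3 .0036 .033 .001 .0854;0 0 3 .0036 .033 0 .0854;0 0 3 .0036 .033 0 .0854;0 0 0 0 .015 0 .0854;0 0 0 0 0 0 .0854;0 0 0 0 0 0 .0854",
)

```text
time_s: 9.2
tool_pos: [0.586, 0.2266, 0.3175]
tcp_rot: [0.997, -0.072, -0.009, 0.007]
ft_force: [-0.2, -0.2, 0.2]
grip_width: 1.002
```

Run:
```python
from h import *
C=onz(load("w6")[1],281.5,212.5,.066); print("lid",C)
delta(.599,.235,.33,-95.4)
im,P=snap("wrist","w7"); print(proj(P,(.599,.2345,.024)))
hsv=cv2.cvtColor(im,cv2.COLOR_RGB2HSV); m=((hsv[...,1]<70)&(hsv[...,2]>70)).astype(np.uint8)
n,l,s,ce=cv2.connectedComponentsWithStats(m)
for i in range(1,n):
    if s[i,4]>500:
        k=np.argwhere(l==i)[:,::-1]; W=np.array([onz(P,u,v,.024)[:2] for u,v in k])*1000
        print(s[i],ce[i],cv2.minAreaRect(W.astype(np.float32)))
```

```text
lid [ 0.5555157  -0.16112171  0.066     ]
t 9.2 turn [ 0.74 -1.07  2.91] shift [0.013  0.0084 0.0125] jaw -98.31 F [-0.2 -0.2  0.2] j7 -2.24 w 1.002
[264.54639955 182.35419286]
[ 232  123   64  110 4542] [261.4218406 181.3348745] ((600.7284545898438, 233.8739776611328), (48.25258255004883, 93.08043670654297), 84.99620819091797)
[ 405  171   43   51 1384] [423.05780347 200.51372832] ((568.0714111328125, 94.31726837158203), (47.40730667114258, 37.16201400756836), 2.469151258468628)
```

View pics/w7.png

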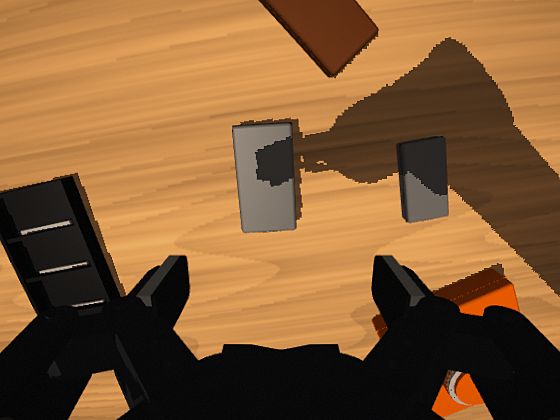

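The wrist view shows the grey case at (265,182), the smaller one at (423,180). Case centre (0.6005, 0.234), long axis at -5°. Approach it.

send_rows(
  series=".4 -.5 1.6 .0072 .0037 -.03 .0854;.3 -.5 1.6 .0072 .0037 -.03 .0854;0 0 0 0 0 -.03 .0854;0 0 0 0 0 -.015 .0854;0 0 0 0 0 0 .0854;0 0 0 0 0 0 .0854",
)

```text
time_s: 9.85
tool_pos: [0.6045, 0.219, 0.2116]
tcp_rot: [0.999, -0.054, 0.002, 0.004]
ft_force: [-0.4, -0.5, 0.9]
grip_width: 0.998
```

Run:
```python
from h import *
delta(.6005,.234,.178,-95)
```

```text
t 9.85 turn [0.51 0.25 1.2 ] shift [-0.004   0.015  -0.0336] jaw -96.21 F [-0.4 -0.5  0.9] j7 -2.22 w 0.998
```

send_rows(
  series=".5 .2 1 -.004 .014 0 .0854;0 0 0 0 0 0 .0854;0 0 0 0 0 0 .0854",
)

```text
time_s: 10.15
tool_pos: [0.6019, 0.234, 0.2158]
tcp_rot: [0.999, -0.045, 0.003, -0.001]
ft_force: [0.6, -1.2, 0.4]
grip_width: 0.999
```

Run:
```python
from h import *
delta(.6005,.234,.178,-95)
```

```text
t 10.15 turn [-0.15  0.38  0.21] shift [-0.0014  0.     -0.0378] jaw -95.21 F [ 0.6 -1.2  0.4] j7 -2.22 w 0.999
```

send_rows(
  series="-.1 .3 .2 -.0014 0 -.013 .0854;0 0 0 0 0 -.013 .0854;0 0 0 0 0 -.008 .0854;0 0 0 0 0 -.004 .0854;0 0 0 0 0 0 .0854;0 0 0 0 0 0 .0854",
)

```text
time_s: 10.75
tool_pos: [0.6, 0.235, 0.1749]
tcp_rot: [0.999, -0.043, 0.001, -0.001]
ft_force: [0.1, 0.2, 0.2]
grip_width: 0.998
```

Run:
```python
from h import *
delta(.6005,.234,.178,-95)
```

```text
t 10.75 turn [-0.07  0.09 -0.1 ] shift [ 0.0005 -0.001   0.0031] jaw -94.9 F [0.1 0.2 0.2] j7 -2.23 w 0.998
```

send_rows(
  series="0 0 0 0 -.001 .003 .0854;0 0 0 0 0 0 .04;0 0 0 0 0 0 .04;0 0 0 0 0 0 .04;0 0 0 0 0 0 .04;0 0 0 0 0 0 .04;0 0 0 0 0 0 .04;0 0 0 0 0 0 .04",
  grip_force=40,
)

```text
time_s: 11.55
tool_pos: [0.6009, 0.2339, 0.1799]
tcp_rot: [0.999, -0.043, 0.002, -0.001]
ft_force: [1.0, -0.1, -0.2]
grip_width: 0.57
```

Run:
```python
from h import *
delta(.6005,.234,.178,-95)
```

```text
t 11.55 turn [-0.13  0.25 -0.07] shift [-0.0004  0.0001 -0.0019] jaw -94.93 F [ 1.  -0.1 -0.2] j7 -2.23 w 0.57
```

Held (48.7 mm). Lift and check it in the wrist picture numerically.

send_rows(
  series="0 0 0 0 0 .01 .04;0 0 0 0 0 .02 .04;0 0 0 0 0 .03 .04;0 0 0 0 0 .03 .04;0 0 0 0 0 .03 .04;0 0 0 0 0 0 .04;0 0 0 0 0 0 .04",
)

```text
time_s: 12.25
tool_pos: [0.5989, 0.2332, 0.3055]
tcp_rot: [0.999, -0.043, 0.001, -0.0]
ft_force: [0.8, 1.1, -2.2]
grip_width: 0.573
```

Run:
```python
from h import *
delta(.5547,-.1598,.29,-57.5)
o=r.get_obs(); im,P=snap("wrist","w8"); print(o["tool_pos"])
cv2.imwrite("pics/w8c.png",cv2.resize(im[120:400,130:430],None,fx=2,fy=2,interpolation=cv2.INTER_CUBIC)[...,::-1])
```

```text
t 12.25 turn [-0.08  0.06 37.41] shift [-0.0442 -0.393  -0.0155] jaw -94.91 F [ 0.8  1.1 -2.2] j7 -2.19 w 0.573
[0.59891728 0.23319865 0.30554097]
```

View pics/w8c.png

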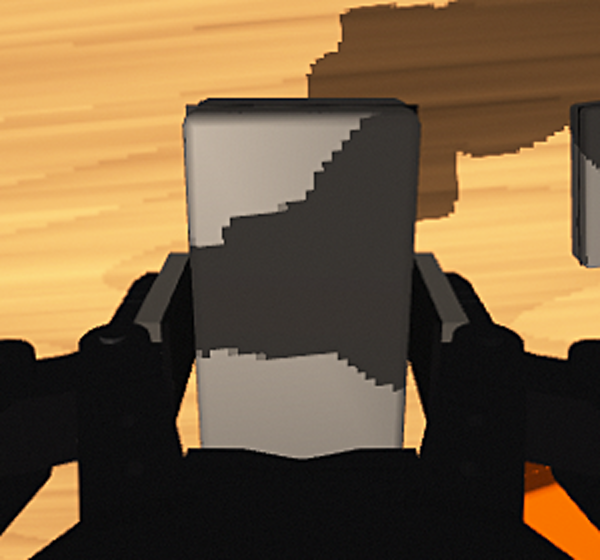

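The case is held straight between the pads, far edge at crop row about 106. Compute its offset from the tool.

Run:
```python
from h import *
im,P=load("w8"); T=np.array([.59892,.2332]); a=np.radians(-94.91); y=np.array([np.cos(a),np.sin(a)]); x=np.array([-y[1],y[0]])
for v,z in((112,.1496),(104,.1496),(98,.1256)):
  for u in(187,302,418):
    w=onz(P,130+u/2,120+v/2,z)[:2]-T; print(v,u,(w@x*1000).round(1),(w@y*1000).round(1))
```

```text
112 187 46.8 -23.8
112 302 46.8 -0.3
112 418 46.8 23.4
104 187 48.4 -23.8
104 302 48.4 -0.3
104 418 48.5 23.3
98 187 46.0 -28.2
98 302 46.0 -0.3
98 418 46.0 27.8
```

send_rows(
  series="0 0 2.9 -.0034 -.03 0 .04;0 0 2.9 -.0034 -.03 0 .04;0 0 2.9 -.0034 -.03 0 .04;0 0 2.9 -.0034 -.03 0 .04;0 0 2.9 -.0034 -.03 0 .04;0 0 2.9 -.0034 -.03 0 .04;0 0 2.9 -.0034 -.03 0 .04;0 0 2.9 -.0034 -.03 0 .04;0 0 2.9 -.0034 -.03 0 .04;0 0 2.9 -.0034 -.03 0 .04;0 0 2.9 -.0034 -.03 0 .04;0 0 2.9 -.0034 -.03 0 .04;0 0 2 -.002 -.015 0 .04;0 0 0 0 0 0 .04;0 0 0 0 0 0 .04",
)

```text
time_s: 13.8
tool_pos: [0.5406, -0.1539, 0.2824]
tcp_rot: [0.957, 0.29, -0.02, -0.005]
ft_force: [0.6, 1.0, -1.2]
grip_width: 0.57
```

Run:
```python
from h import *
delta(.5547,-.1598,.29,-57.5)
```

```text
t 13.8 turn [ 0.11 -2.35 -1.17] shift [ 0.0141 -0.0059  0.0076] jaw -56.36 F [ 0.6  1.  -1.2] j7 -0.88 w 0.57
```

send_rows(
  series="0 -1.1 -.6 .007 -.003 0 .04;0 -1.1 -.5 .007 -.003 0 .04;0 0 0 0 0 0 .04;0 0 0 0 0 0 .04;0 0 0 0 0 0 .04",
)

```text
time_s: 14.3
tool_pos: [0.5571, -0.1541, 0.2814]
tcp_rot: [0.959, 0.283, 0.0, -0.001]
ft_force: [0.2, 0.1, -0.2]
grip_width: 0.576
```

Run:
```python
from h import *
delta(.5548,-.16,.2459,-57.5)
```

```text
t 14.3 turn [-0.09  0.   -0.4 ] shift [-0.0023 -0.0059 -0.0355] jaw -57.1 F [ 0.2  0.1 -0.2] j7 -0.89 w 0.576
```

send_rows(
  series="0 0 -.4 -.0023 -.0055 -.006 .04;0 0 0 0 0 -.008 .04;0 0 0 0 0 -.006 .04;0 0 0 0 0 0 .04;0 0 0 0 0 0 .04",
)

```text
time_s: 14.8
tool_pos: [0.554, -0.1596, 0.2591]
tcp_rot: [0.96, 0.28, -0.0, -0.001]
ft_force: [-0.3, 0.3, -0.6]
grip_width: 0.573
```

Run:
```python
from h import *
delta(.5548,-.16,.2459,-57.5)
```

```text
t 14.8 turn [-0.1  -0.08 -0.  ] shift [ 0.0008 -0.0004 -0.0132] jaw -57.5 F [-0.3  0.3 -0.6] j7 -0.9 w 0.573
```

send_rows(
  series="-.1 0 0 .0008 -.0004 -.004 .04;0 0 0 0 0 -.004 .04;0 0 0 0 0 -.003 .04;0 0 0 0 0 0 .04;0 0 0 0 0 0 .04",
)

```text
time_s: 15.3
tool_pos: [0.555, -0.16, 0.2472]
tcp_rot: [0.96, 0.28, -0.001, -0.0]
ft_force: [0.4, -0.7, 0.1]
grip_width: 0.571
```

Run:
```python
from h import *
delta(.5548,-.16,.2459,-57.5)
```

```text
t 15.3 turn [ 0.01 -0.06 -0.  ] shift [-0.0002  0.     -0.0013] jaw -57.5 F [ 0.4 -0.7  0.1] j7 -0.9 w 0.571
```

send_rows(
  series="0 0 0 0 0 -.001 .04;0 0 0 0 0 0 .04;0 0 0 0 0 -.001 .04;0 0 0 0 0 0 .04;0 0 0 0 0 0 .04",
)

```text
time_s: 15.8
tool_pos: [0.5554, -0.16, 0.2457]
tcp_rot: [0.96, 0.28, -0.0, 0.0]
ft_force: [0.5, 0.7, -0.0]
grip_width: 0.577
```

Run:
```python
from h import *
delta(.5548,-.16,.2459,-57.5)
```

```text
t 15.8 turn [ 0.02  0.01 -0.01] shift [-0.0006 -0.      0.0002] jaw -57.49 F [ 0.5  0.7 -0. ] j7 -0.9 w 0.577
```

No clear contact yet; feel down further.

send_rows(
  series="0 0 0 -.0004 0 -.001 .04;0 0 0 0 0 0 .04;0 0 0 0 0 0 .04",
)

```text
time_s: 16.1
tool_pos: [0.5554, -0.16, 0.2455]
tcp_rot: [0.96, 0.28, 0.001, 0.001]
ft_force: [0.7, 0.3, -0.1]
grip_width: 0.575
```

send_rows(
  series="0 0 0 0 0 -.001 .04;0 0 0 0 0 0 .04;0 0 0 0 0 0 .04",
)

```text
time_s: 16.4
tool_pos: [0.5555, -0.1601, 0.2454]
tcp_rot: [0.96, 0.28, 0.001, 0.001]
ft_force: [-0.8, 0.2, -0.1]
grip_width: 0.58
```

send_rows(
  series="0 0 0 -.0005 0 -.002 .04;0 0 0 0 0 0 .04",
)

```text
time_s: 16.6
tool_pos: [0.5558, -0.1601, 0.2458]
tcp_rot: [0.96, 0.28, 0.001, 0.001]
ft_force: [-0.2, -0.9, -0.6]
grip_width: 0.576
```

Run:
```python
from h import *
delta(.5548,-.16,.2459,-57.5)
for c in("scene","top"):
    im,P=snap(c,c+"9"); print(proj(P,(.5548,-.16,.09)))
im,P=load("scene9"); a=cv2.resize(im[190:300,180:300],None,fx=5,fy=5,interpolation=cv2.INTER_CUBIC)
cv2.imwrite("pics/s9c.png",a[...,::-1])
```

```text
t 16.6 turn [0.07 0.12 0.02] shift [-0.001   0.0001  0.0001] jaw -57.52 F [-0.2 -0.9 -0.6] j7 -0.91 w 0.576
[234.83306455 238.83567493]
[332.5328821  218.20557201]
```

View pics/s9c.png

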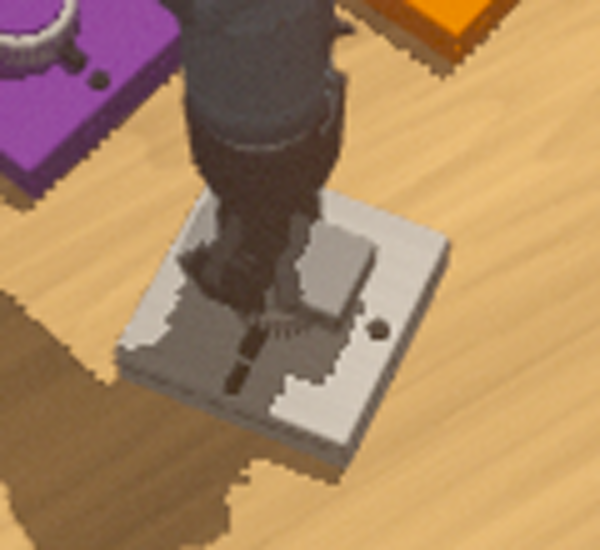

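The scene crop shows the case over the collar, tab and bar still in line; contact is not yet sure. Press down over several rows.

send_rows(
  series="0 0 0 -.001 0 -.001 .04;0 0 0 0 0 -.002 .04;0 0 0 0 0 -.002 .04",
)

```text
time_s: 17.0
tool_pos: [0.5559, -0.1601, 0.2453]
tcp_rot: [0.96, 0.28, 0.0, 0.001]
ft_force: [-4.2, 0.2, 13.8]
grip_width: 0.571
```

Contact confirmed (13.8 N). Relax, open, rise.

send_rows(
  series="0 0 0 0 0 0 .04;0 0 0 0 0 0 .04",
)

```text
time_s: 17.2
tool_pos: [0.5558, -0.1601, 0.2455]
tcp_rot: [0.96, 0.28, 0.001, 0.001]
ft_force: [0.2, -0.1, -0.2]
grip_width: 0.574
```

send_rows(
  series="0 0 0 0 0 0 .06;0 0 0 0 0 0 .06;0 0 0 0 0 0 .075;0 0 0 0 0 0 .0854;0 0 0 0 0 0 .0854;0 0 0 0 0 .005 .0854;0 0 0 0 0 .015 .0854;0 0 0 0 0 .025 .0854;0 0 0 0 0 .03 .0854;0 0 0 0 0 .03 .0854;0 0 0 0 0 .03 .0854;0 0 0 0 0 0 .0854;0 0 0 0 0 0 .0854",
)

```text
time_s: 18.5
tool_pos: [0.5539, -0.1594, 0.3906]
tcp_rot: [0.96, 0.28, 0.001, 0.002]
ft_force: [0.6, 0.8, -1.3]
grip_width: 0.995
```

Run:
```python
from h import *
delta(.5548,-.16,.38,-57.5)
im,P=snap("wrist","w10"); print(proj(P,(.5548,-.16,.09)))
cv2.imwrite("pics/w10c.png",cv2.resize(im[60:360,130:430],None,fx=2,fy=2,interpolation=cv2.INTER_CUBIC)[...,::-1])
```

```text
t 18.5 turn [ 0.12  0.2  -0.  ] shift [ 0.0009 -0.0006 -0.0106] jaw -57.5 F [ 0.6  0.8 -1.3] j7 -0.86 w 0.995
[280.1286164  199.53254231]
```

View pics/w10c.png

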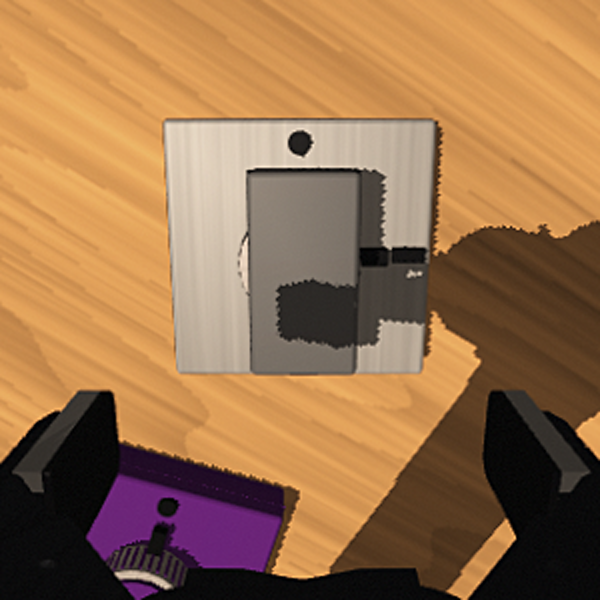

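The crop shows the case flat on the lid, edges parallel to the box, tab (373,257) in line with bar (408,256). Measure the centring.

Run:
```python
from h import *
im,P=load("w10"); f=lambda L:[(130+u/2,60+v/2) for u,v in L]
for L,z in((f([(163,120),(436,120),(423,373),(178,372)]),.035),(f([(248,170),(361,170),(356,374),(250,374)]),.09)):
    for W in (corners(im,P,L,z,4)[1],np.array([onz(P,u,v,z)[:2] for u,v in L])):
        e=np.roll(W,-1,0)-W; print(W.mean(0).round(4),np.hypot(*e.T).round(4),np.degrees(np.arctan2(e[:,1],e[:,0])).round(1))
tabbar(im,P); dark(im,P,(272,120,290,142),.038)
```

```text
[ 0.5543 -0.1594] [0.1376 0.1381 0.137  0.139 ] [ -57.4 -148.   122.9   32.2]
[ 0.5553 -0.1598] [0.1386 0.1382 0.1384 0.1374] [ -57.5 -147.3  122.2   32.8]
[ 0.5565 -0.1596] [0.0483 0.0944 0.0487 0.0931] [ -56.6 -147.4  121.8   32.4]
[ 0.5566 -0.1607] [0.0485 0.0942 0.0497 0.0941] [ -57.5 -147.4  122.5   31.8]
0.038 122 [316.5 188. ] rad 0.0394 ang -58.45 axis -62.92 outer -58.277650845294296
0.046 122 [316.5 188. ] rad 0.0385 ang -55.91 axis -62.92 outer -56.19640790094185
100 [279.44 131.05] [ 603.63404857 -128.21196246] ((603.6988525390625, -128.2108917236328), (10.603615760803223, 10.624411582946777), 78.30290222167969)
```

Run:
```python
from h import *
im,P=load("w10"); C=np.array([.5546,-.1595])
def pt(ang,rad,lat,z):
    a=np.radians(ang); return proj(P,[*(C+rad*np.array([np.cos(a),np.sin(a)])+lat*np.array([-np.sin(a),np.cos(a)])),z])
for rad in(.040,.044): print("tab",rad,[pt(-57.5,rad,l,z).round(1) for l in(.0045,-.0045) for z in(.046,.038)])
for rad in(.054,.062): print("bar",rad,[pt(-57.5,rad,l,z).round(1) for l in(.004,-.004) for z in(.038,.035)])
g=im.max(2)
for u in(313,316,319,322,328,334,338): print(u,g[178:200,u])
```

```text
tab 0.04 [array([318.3, 184.7]), array([317.4, 183.2]), array([318. , 193.2]), array([317.1, 191.5])]
tab 0.044 [array([322.1, 184.7]), array([321.1, 183.2]), array([321.8, 193.2]), array([320.8, 191.5])]
bar 0.054 [array([330.5, 183.7]), array([330.1, 183.1]), array([330.2, 191.1]), array([329.8, 190.4])]
bar 0.062 [array([338.1, 183.7]), array([337.6, 183.1]), array([337.7, 191.1]), array([337.2, 190.5])]
313 [72 72 71 73 73 56  0  7 10  8  6  9  5  5 12 46 77 70 70 70 70 70]
316 [73 74 74 74 75 56  0  6 12  6  9  8  7  7 12 47 79 75 73 73 73 73]
319 [68 66 66 68 73 54  2 18 17 22 14 14 20 21 21 51 78 72 72 72 72 74]
322 [203 196 197 203 197  92   0  11  24  24  20  21  22  14  10  47  73  70
  70  70  69  69]
328 [183 184 184 186 188 129   0  22  24  19  21  21  21  42  76  72  71  70
  71  71  70  71]
334 [179 177 181 183 185 132   3  17  21  22  24  21  22  36  76  68  76 114
 143 204 171  60]
338 [184 183 184 188 190 132   2  19  23  20  22  23  22  40  80  74  65  77
 137 145  58  68]
```

The tab edges match a collar exactly at the bar to about 0.2 px (about 0.25°). The case is about 2 mm off centre and within 1° of parallel. Hand in.

```bash
python3 -c "
from workcell import r
print(r.get_obs()['time_s'], r.close_job())"
```

```text
the job is handed in; nothing more can be done
18.55 None
```

I turned the chrome box's collar about 60° clockwise to the bar mark, then set the larger grey stay case on the lid. I handed the job in at 18.6 s with the gripper open and clear of the case.

- **Collar:** in the last wrist picture the tab edges match the locked angle to about 0.25°. My rough blob-based angle for the tab read about 1° off. I put that down to the tab's dark side walls and shadows.
- **Case:** it lies flat, with its sides within about 1° of the box's. It sits about 2 mm off centre, and I left it there. I pressed it onto the lid with about 14 N to confirm contact before letting go.
- **Other things:** I did not reach for the tie tray, valet tray or glass dome. I made no final measurement of their positions.

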